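# Return the mixed stone carvings to their stock trays

## Task

Put the finished stone carvings on the bench back into their stock trays: the two round slate medallions in the red-felt tray, the two oblong plaques in the blue-felt tray and the elephant in the green-felt tray, each in a bay of its own, resting flat on the felt with the carved face up (the elephant standing on its plinth). The stone chips easily, so set each piece down gently and never let it fall, and leave the copper bowl and the hammer where they are.

Things in the scene. Friction and masses are not known exactly. Their poses are not given: they have to be found in the camera images.
- medallion_lotus: Round medallion of almost black slate, 58 mm across, 20 mm thick, lying flat with its carved face up: an eight-petalled flower cut in lighter lines; about 140 g. Origin at the centre of the underside, z up through the carved face; yaw is random and does not matter (round). Lies anywhere among the other carvings and the bowl.
- medallion_wheel: Round medallion of dark grey slate, 58 mm across, 20 mm thick, lying flat with its carved face up: an eight-spoked wheel cut in lighter lines; about 140 g. Origin at the centre of the underside, z up through the carved face; yaw is random and does not matter (round). Lies anywhere among the other carvings and the bowl.
- plaque_diamond: Diamond-patterned oblong plaque of pale grey-green stone, 70 mm long (its x axis) by 50 mm wide (its y axis) by 20 mm thick, lying flat with its carved face up, about 180 g. Origin at the centre of the underside, z up through the carved face; starts with its long side within 0.5 rad of world x. Lies anywhere among the other carvings and the bowl.
- plaque_bars: Bar-patterned (five short bars across) oblong plaque of pale grey-green stone, 70 mm long (its x axis) by 50 mm wide (its y axis) by 20 mm thick, lying flat with its carved face up, about 180 g. Origin at the centre of the underside, z up through the carved face; starts with its long side within 0.5 rad of world x. Lies anywhere among the other carvings and the bowl.
- elephant: Ivory-coloured stone elephant on its plinth, 56 mm high, about 100 g. Plinth 64 mm (its x axis) by 34 mm (its y axis) by 8 mm high; above it the body, to be gripped across, is 30 mm wide (y), from 8 to 48 mm up and from x = -12 to +26 mm; head towards -x. Origin at the centre of the underside, z up; x starts within 0.5 rad of world x. Lies anywhere among the other carvings and the bowl.
- tray_red: Shallow hardwood tray lined with red felt, with one cross wall and two bays, each 88 mm (x) by 87 mm (y), bay centres at y = -46.5 and +46.5 mm, x = 0. 196 mm (y) by 104 mm (x) outside. Felt top 5 mm above the bench; rim (8 mm thick) and cross walls (6 mm) reach 12 mm above the bench. Origin at the middle of its underside; z up, x within 0.15 rad of world x. Cannot be shifted.
- tray_blue: Shallow hardwood tray lined with blue felt, with one cross wall and two bays, each 88 mm (x) by 87 mm (y), bay centres at y = -46.5 and +46.5 mm, x = 0. 196 mm (y) by 104 mm (x) outside. Felt top 5 mm above the bench; rim (8 mm thick) and cross walls (6 mm) reach 12 mm above the bench. Origin at the middle of its underside; z up, x within 0.15 rad of world x. Cannot be shifted.
- tray_green: Shallow hardwood tray lined with green felt, with two cross walls and three bays, each 88 mm (x) by 56 mm (y), bay centres at y = -62, 0 and +62 mm, x = 0. 196 mm (y) by 104 mm (x) outside. Felt top 5 mm above the bench; rim (8 mm thick) and cross walls (6 mm) reach 12 mm above the bench. Origin at the middle of its underside; z up, x within 0.15 rad of world x. Cannot be shifted.
- bowl: Small empty copper bowl, 76 mm across the rim, 36 mm high, standing loose among the carvings; not part of the job. Origin at the centre of its underside.
- hammer: Carver's club hammer lying near the trays: square steel head 95 mm long and 38 mm high, wooden handle, 0.85 kg; not part of the job. Origin at the centre of the head's underside; the head's length lies along its y axis, the 205 mm handle runs along its -x, away from the robot. On the other side, beyond the trays, lies a half-carved slab that cannot move, 50 mm high.
Mind the look-alikes: they are no part of the job. What is shaped like the plaque_bars but pink or turquoise is not meant. What is shaped like the medallion_lotus but purple is not meant.

How it is judged (in metres and radians):
At the end, for the whole second after the job is handed in: Both medallions lie in the red tray, both plaques in the blue tray and the elephant stands in the green tray: each wholly down on the felt of a bay (underside at most 2.5 mm above the felt, centre within the felt floor), upright within 0.06 rad, at rest (x of medallion_lotus in the frame of tray_red between -0.044 and 0.044 m and y of medallion_lotus in the frame of tray_red between -0.09 and 0.09 m and z of medallion_lotus in the frame of tray_red between 0.002 and 0.0075 m and angle between each of medallion_lotus, medallion_wheel, plaque_diamond, plaque_bars, elephant's own z axis and vertical below 0.06 rad and linear speed of each of medallion_lotus, medallion_wheel, plaque_diamond, plaque_bars, elephant below 0.02 m/s and angular speed of each of medallion_lotus, medallion_wheel, plaque_diamond, plaque_bars, elephant below 0.2 rad/s and x of medallion_wheel in the frame of tray_red between -0.044 and 0.044 m and y of medallion_wheel in the frame of tray_red between -0.09 and 0.09 m and z of medallion_wheel in the frame of tray_red between 0.002 and 0.0075 m and x of plaque_diamond in the frame of tray_blue between -0.044 and 0.044 m and y of plaque_diamond in the frame of tray_blue between -0.09 and 0.09 m and z of plaque_diamond in the frame of tray_blue between 0.002 and 0.0075 m and x of plaque_bars in the frame of tray_blue between -0.044 and 0.044 m and y of plaque_bars in the frame of tray_blue between -0.09 and 0.09 m and z of plaque_bars in the frame of tray_blue between 0.002 and 0.0075 m and x of elephant in the frame of tray_green between -0.044 and 0.044 m and y of elephant in the frame of tray_green between -0.09 and 0.09 m and z of elephant in the frame of tray_green between 0.002 and 0.0075 m); the robot touches nothing.
It fails at once if a carving is let fall or knocked away: it moves faster than 0.6 m/s while the fingers do not touch it (a fall of about 2 cm) ((contact force between medallion_lotus and the fingers below 0.02 N and linear speed of medallion_lotus above 0.6 m/s) or (contact force between medallion_wheel and the fingers below 0.02 N and linear speed of medallion_wheel above 0.6 m/s) or (contact force between plaque_diamond and the fingers below 0.02 N and linear speed of plaque_diamond above 0.6 m/s) or (contact force between plaque_bars and the fingers below 0.02 N and linear speed of plaque_bars above 0.6 m/s) or (contact force between elephant and the fingers below 0.02 N and linear speed of elephant above 0.6 m/s)).
It fails at once if the copper bowl is shifted by more than 25 mm (distance of bowl from where it was at the start of the episode above 0.025 m).
It fails at once if the hammer is shifted by more than 25 mm (distance of hammer from where it was at the start of the episode above 0.025 m).
It also fails if it takes over 120 s, if anything falls off the work surface, if the arm or the gripper's body presses on something with over 40 N, if the wrist force passes 120 N, or if a joint passes its speed limit or range.

## Robot

A 6-joint arm with a two-finger parallel gripper is mounted at the origin on the work surface. World frame = base frame: x ahead of the robot, y to its left, z up, the work surface at z = 0. Lengths are in m, angles in degrees, forces in N, time in s.
With the tool pointing down it reaches from about 0.4 to 0.825 m from the base axis. Payload 7 kg.
Tool frame: the origin (TCP) lies at the centre of the arm's flange, where the gripper is bolted on; the fingertips stand 178 mm ahead of it and the grasp point (between the pads) lies 159 mm ahead of it (tip_reach is the distance from the TCP to the fingertips, in m); z points along the fingers, y is the line along which they close (so a half turn about z gives the same grasp; the last joint's range is limited). The gripper opens to 88 mm and grips with 3 to 60 N. Pads are 19 mm wide; open, the fingers measure 130 mm over their backs; the gripper's body (78 mm by 193 mm) begins 47 mm behind the grasp point.
Start: joints at [84.975, 20.546, 0.682, 0, -70.136, -16.507], TCP at [0.248, 0.628, 0.405] pointing down, gripper open.
Joint ranges: [-176.03, 176.03], [-82.01, 121.73], [-58.28, 71.71], [-173.87, 95.51], [-174.79, -0.11], [-173.66, 173.66]. Speed limits (degrees/s): [136.94, 136.94, 172.46, 180, 180, 180].

## Interface

Orientations are given as [roll, pitch, yaw] about the fixed x, y, z axes, in that order (R = Rz(yaw) Ry(pitch) Rx(roll)).
In Python, from plant import * gives the robot as it stands.
- The arm moves only by the shell command python3 -m handwheel 'ROWS'. ROWS is JSON, a list of rows, each a list of 7 numbers: the opening, from -1 (shut) to 1 (fully open), then the shift along the tool's x, y, z as a fraction of full scale, then the turn, a rotation vector about the tool's x, y, z as a fraction of full scale. A call has 1 to 5 rows; each row shifts and turns the commanded pose from where the row before left it, along the tool's axes as they then stand; what a row does not reach is not made up. Full scale, the value 1, is 0.025 m for a shift and 6 degrees for a turn. A row lasts 1/8 s, in which the tool goes at most 62.5 mm and 10.7 degrees, less where a joint would pass 70% of its speed; a pose out of reach is approached as far as the arm can. A call with a number of a shift or a turn outside -1 to 1 is refused whole. A call with a gripper value outside its range is refused whole. The fingers move at their own pace and stop on an object; the grip force is fixed at half the most. Time passes only in rows, so rows that do not move let the fingers close. It gives the time, the measured TCP pose, the force, the opening and the grip force at its end, in the units of the state.
- get_obs(): the state, without advancing time (a new reading comes with each control period).
- snapshot(name): name is "scene" or "side" or "wrist"; returns a dict with "color" (420x560x3 uint8, red, green, blue), "fx", "fy", "cx", "cy" (pixels), "R" (3x3) and "t" (3): a world point X has camera coordinates R X + t; the wrist camera has in their place "tool_from_camera" (4x4, takes a point from camera to tool coordinates, whose origin is the TCP and whose axes are the flange's). Camera axes: x right, y down, z forward; pixel columns grow to the right and rows downward; lengths in m; the calibration is good to about 2 mm. A picture is of the moment at which its call begins: read the wrist's pose just before it. There is no depth.
- close_job(): hands the job in; it is judged then, once.
The state is a dict: "clock": time; "joint_pos": joint angles; "qvel": joint speeds; "tau": joint torques, N m; "tool_pos": TCP position; "orientation": TCP orientation; "force": force on the tool from outside, world axes, zero at the start; "moment": the same for the moment, N m; "opening": finger opening in m; "gripper_force": force on a finger pad.
Only numpy, scipy, OpenCV 4.12 (cv2) and the standard library are available. Lean on these libraries where they do the work, as an engineer would, in place of code of your own. Each camera call takes 0.05 s, during which the arm holds its last target. There are 200 camera calls.

## Working session

There is one attempt and no reset: what is moved stays moved. The work goes in short steps, Python scripts to look and compute and a shell command to move; the robot and the scene stay as the last step left them, time stands still between calls to the robot, and variables do not carry over. Pictures are saved under pics/ and viewed, at most 14 in all, crops included, and the job is handed in when it is done.

```bash
mkdir -p pics; ls; python3 - <<'E'
from plant import *
import cv2
print(get_obs())
for n in ["scene","side","wrist"]:
    s=snapshot(n); cv2.imwrite(f"pics/{n}0.png",s["color"][...,::-1])
    print(n,{k:(v.tolist() if hasattr(v,'tolist') else v) for k,v in s.items() if k!="color"})
E
```

```text
pics
{'clock': 0.0, 'joint_pos': array([ 8.49759052e+01,  2.05913896e+01,  6.34341293e-01, -2.05868685e-02,
       -7.01347824e+01, -1.65100340e+01]), 'qvel': array([ 0.00031917,  0.10616664,  0.07160443,  0.13631945,  0.05669854,
       -0.0511144 ]), 'tau': array([ 1.69017716e-03, -5.82713985e+01,  2.93038934e+01,  6.99707463e+00,
        6.87621126e-03, -1.53871306e-04]), 'tool_pos': array([0.24765655, 0.62772287, 0.40372579]), 'orientation': array([ 1.79906455e+02, -7.54430565e-03, -2.15411337e+01]), 'force': array([-0.32491662, -0.44252961, -0.06724969]), 'moment': array([-0.01624593, -0.01485834,  0.0520915 ]), 'gripper_force': 0.0, 'opening': 0.0875106140182308}
scene {'fx': 483.03691216038385, 'fy': 483.03691216038385, 'cx': 279.044778172136, 'cy': 207.57666353002307, 'R': [[0.8435326251716372, 0.5367984273505744, -0.017325087734163386], [0.4335436260425814, -0.6996076924188357, -0.567969190208626], [-0.3170057327382217, 0.47158936067551616, -0.8228674500238551]], 't': [-0.48865706471474896, -0.21565679638350208, 1.3234159977176654]}
side {'fx': 476.6864472551351, 'fy': 476.6864472551351, 'cx': 282.4991246145288, 'cy': 213.33864619953556, 'R': [[0.6823235437277811, -0.7308984964954657, -0.014898640724250555], [-0.5191814258650412, -0.47012806725816847, -0.7137438247808817], [0.5146700192468042, 0.494739313372979, -0.7002483724306166]], 't': [-0.38030435914959854, 0.30733412808318117, 0.9909511734493117]}
wrist {'fx': 300.8835689319377, 'fy': 300.8835689319377, 'cx': 282.66014394478077, 'cy': 211.76002713306937, 'tool_from_camera': [[-4.8317295074446585e-05, -0.9532625590708262, -0.3021431633169594, 0.08308297123288888], [0.9999995229052501, 0.0002487210148040672, -0.0009446306841959549, -0.0010931500160639152], [0.0009756304175897602, -0.30214306480804193, 0.9532620922567372, 0.01999196254734431], [0.0, 0.0, 0.0, 1.0]]}
```

View pics/scene0.png

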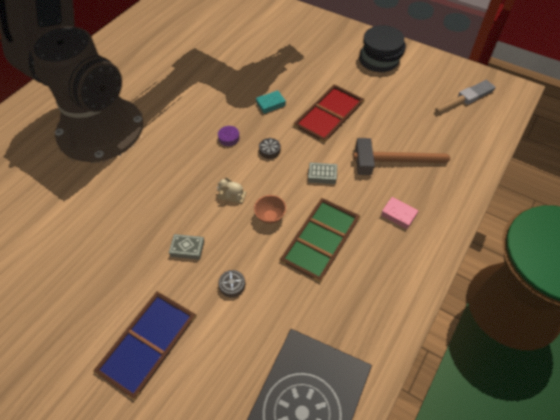

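View pics/side0.png

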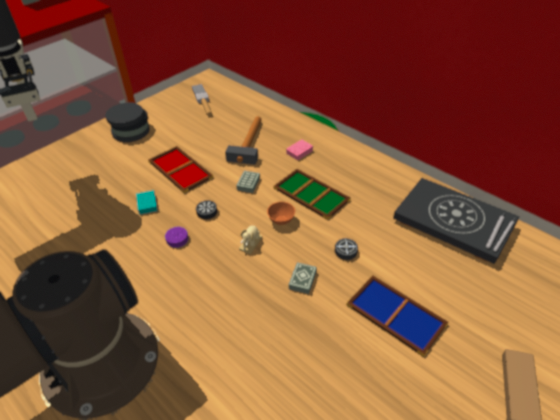

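View pics/wrist0.png

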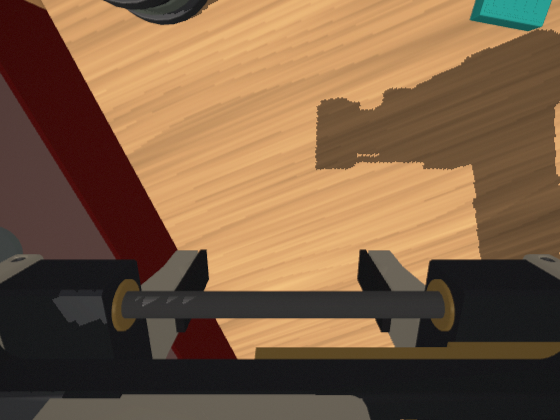

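The scene view shows slate medallions at about (270,148) and (232,282), the diamond plaque at (187,247), the bars plaque at (322,173), the elephant at (231,190), the bowl at (270,210), and the red, green and blue trays at (329,112), (321,239) and (147,343). The side view shows the same layout, with the medallions at (206,209) and (346,248), and the hammer close to the bars plaque. The wrist view shows only bare bench below the open fingers, with the turquoise look-alike at top right.

```bash
cat > h.py <<'E'
from plant import *
import numpy as np, cv2
from scipy.spatial.transform import Rotation as Ro
def cam(n):
    o=get_obs() if n=="wrist" else None
    s=snapshot(n)
    if n=="wrist":
        T=np.eye(4);T[:3,:3]=Ro.from_euler('xyz',o["orientation"],degrees=True).as_matrix();T[:3,3]=o["tool_pos"]
        M=np.linalg.inv(T@np.array(s["tool_from_camera"]));s["R"],s["t"]=M[:3,:3],M[:3,3]
    s["R"]=np.array(s["R"]);s["t"]=np.array(s["t"]);return s
def cast(s,uv,z):
    uv=np.asarray(uv,float).reshape(-1,2)
    d=np.c_[(uv[:,0]-s["cx"])/s["fx"],(uv[:,1]-s["cy"])/s["fy"],np.ones(len(uv))]@s["R"]
    c=-s["R"].T@s["t"]
    return (c+d*((z-c[2])/d[:,2])[:,None])[:,:2]
def proj(s,X):
    p=s["R"]@np.asarray(X,float)+s["t"];return np.array([s["fx"]*p[0]/p[2]+s["cx"],s["fy"]*p[1]/p[2]+s["cy"]])
def blob(mask,seed,r=25):
    "component of mask nearest to seed -> contour points"
    cs=cv2.findContours(mask.astype(np.uint8),cv2.RETR_EXTERNAL,cv2.CHAIN_APPROX_NONE)[0]
    cs=[c for c in cs if cv2.contourArea(c)>40]
    c=max(cs,key=lambda c:cv2.pointPolygonTest(c,tuple(map(float,seed)),True))
    return c[:,0,:]
def hsv(s): return cv2.cvtColor(s["color"],cv2.COLOR_RGB2HSV).astype(int)
def rect(P):
    (c,(w,h),a)=cv2.minAreaRect((P*1000).astype(np.float32))
    if w<h: w,h,a=h,w,a+90
    return np.round([c[0]/1000,c[1]/1000,w,h,(a+90)%180-90],3)
E
python3 - <<'E'
from h import *
A=cam("scene");B=cam("side")
seeds=dict(red=((329,112),(180,169)),green=((321,239),(312,194)),blue=((147,343),(397,314)))
for n,(p,q) in seeds.items():
    for s,u in((A,p),(B,q)):
        c=s["color"].astype(int);i=dict(red=0,green=1,blue=2)[n]
        m=(c[...,i]>1.6*c[...,(i+1)%3])&(c[...,i]>1.6*c[...,(i+2)%3])&(c[...,i]>40)
        m=cv2.morphologyEx(m.astype(np.uint8),cv2.MORPH_CLOSE,np.ones((9,9)))
        print(n,rect(cast(s,blob(m,u),.005)))
obj=dict(med1=((270,148),(206,209),.01),med2=((232,282),(346,248),.01),diam=((187,247),(302,278),.01),bars=((322,173),(248,181),.01),ele=((231,190),(250,237),.02),bowl=((270,210),(281,214),.02),hammer=((365,156),(242,155),.02))
for n,(p,q,z) in obj.items():
    for s,u in((A,p),(B,q)):
        H=hsv(s)
        m=(H[...,1]<95) if n!="bowl" else ((H[...,0]<12)&(H[...,1]>110))
        P=cast(s,blob(m,u),z); print(n,rect(P),len(P))
E
```

```text
red [  0.503   0.378 191.697  98.619  85.51 ]
red [  0.508   0.376 197.287 101.514  84.961]
green [ 6.8300e-01  1.5000e-02  1.6763e+02  7.8700e+01 -8.8003e+01]
green [ 6.91000e-01  1.30000e-02  1.75631e+02  8.24690e+01 -8.87820e+01]
blue [  0.506  -0.387 176.541  83.471 -88.425]
blue [  0.513  -0.387 179.066  84.315 -88.495]
med1 [  0.436   0.179  66.464  54.944 -56.177] 59
med1 [ 0.441  0.176 70.072 52.983 56.43 ] 54
med2 [  0.578  -0.19   62.301  56.353 -55.166] 75
med2 [ 0.583 -0.192 66.556 56.764 17.049] 60
diam [ 0.437 -0.17  75.778 61.077 24.887] 100
diam [ 0.443 -0.171 82.782 52.653 25.642] 87
bars [ 0.595  0.178 72.825 67.498 28.579] 90
bars [ 0.599  0.175 87.515 56.369 28.319] 65
ele [4.3700e-01 7.0000e-03 7.6578e+01 5.1974e+01 7.7480e+00] 74
ele [4.4500e-01 8.0000e-03 6.8704e+01 3.9732e+01 1.8462e+01] 70
bowl [5.4600e-01 1.1000e-02 7.5037e+01 7.3598e+01 8.3882e+01] 82
bowl [5.5900e-01 9.0000e-03 7.6093e+01 6.6839e+01 4.2131e+01] 64
hammer [  0.663   0.275 121.256  44.13  -60.539] 94
hammer [  0.665   0.272 101.03   80.035 -54.006] 95
```

```bash
python3 -m handwheel '[[1,0,0,0,0,0,-0.9],[1,0,0,0,0,0,-0.9],[1,0,0,0,0,0,-0.9],[1,0,0,0,0,0,-0.9],[1,0,0,0,0,0,0]]'
python3 -m handwheel '[[1,0.4,1,0.2,0,0,0],[1,0.4,1,0.2,0,0,0],[1,0.4,1,0.2,0,0,0],[1,0.4,1,0.2,0,0,0],[1,0.4,1,0.2,0,0,0]]'
python3 -m handwheel '[[1,0.4,1,0.2,0,0,0],[1,0.4,1,0.2,0,0,0],[1,0.4,1,0.2,0,0,0],[1,0.4,1,0.2,0,0,0],[1,0.4,1,0.2,0,0,0]]'
python3 -m handwheel '[[1,0.4,1,0.2,0,0,0],[1,0.4,1,0.2,0,0,0],[1,0.4,1,0.2,0,0,0],[1,0.4,1,0.2,0,0,0],[1,0.4,1,0.2,0,0,0]]'
python3 -m handwheel '[[1,0.4,1,0.2,0,0,0],[1,0.4,1,0.2,0,0,0],[1,0.4,1,0.2,0,0,0],[1,0,0,0,0,0,0]]'
cat > w.py <<'E'
from h import *
import sys
s=cam("wrist");o=get_obs();cv2.imwrite(f"pics/{sys.argv[1]}.png",s["color"][...,::-1])
print(o["clock"],o["tool_pos"].round(4),o["orientation"].round(2),o["joint_pos"].round(1),o["opening"])
if len(sys.argv)>3:
    x,y,z,t=map(float,sys.argv[2:6]);p=proj(s,[x,y,z]);print("expected px",p.round())
    m=hsv(s)[...,1]<t
    P=cast(s,blob(m,p),z);print(rect(P),len(P))
E
python3 w.py w1 .438 .178 .02 95
```

```text
clock: 0.88
tool_pos: [0.2477, 0.6278, 0.4045]
orientation: [180.0, 0.0, 0.0]
force: [-0.2, 0.4, -0.0]
opening: 0.0876
gripper_force: 0.0
clock: 1.5
tool_pos: [0.2981, 0.5021, 0.3795]
orientation: [-180.0, 0.0, -0.1]
force: [0.6, 0.0, 1.4]
opening: 0.0876
gripper_force: 0.0
clock: 2.12
tool_pos: [0.3486, 0.3765, 0.3544]
orientation: [-180.0, -0.0, 0.0]
force: [0.4, 0.6, -0.3]
opening: 0.0873
gripper_force: 0.0
clock: 2.75
tool_pos: [0.3986, 0.2514, 0.3294]
orientation: [-180.0, -0.0, 0.0]
force: [0.0, 0.2, -0.3]
opening: 0.0875
gripper_force: 0.0
clock: 3.25
tool_pos: [0.4284, 0.1759, 0.3141]
orientation: [180.0, 0.0, -0.1]
force: [0.5, -0.4, -0.3]
opening: 0.0878
gripper_force: 0.0
3.3 [0.4285 0.1768 0.3145] [ 1.7999e+02  1.0000e-02 -6.0000e-02] [ 46.9   5.3 -32.4   0.  -52.3  43.1] 0.0876174422206173
expected px [281. 198.]
[ 0.441  0.178 58.058 55.674  1.543] 170
```

View pics/w1.png

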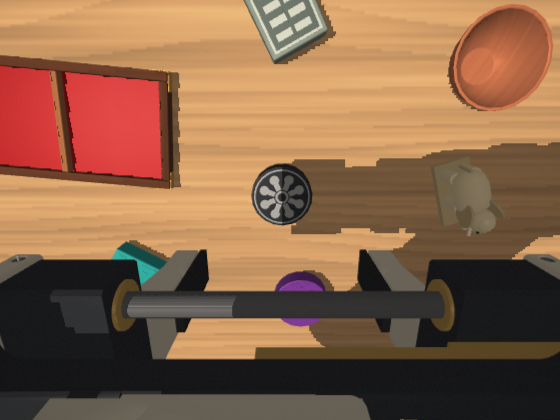

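The wrist view shows the lotus medallion at (281,195), with the purple look-alike at (303,298), the turquoise one behind the left finger at (140,262), the red tray at top left, and the elephant at (465,200) with its head toward the robot.

```bash
python3 - <<'E'
from h import *
s=cam("wrist");A=cam("scene");B=cam("side")
for n,u,z in(("turq corner",(122,243),.02),("turq2",(165,262),.02),("bars low corner",(281,60),.02),("bars right",(328,35),.02),("red near R corner felt",(162,181),.005),("red far R felt",(166,76),.005),("wall far",(52,72),.012),("eleph plinth",[(433,166),(468,157),(444,226)],.008)):
    print(n,cast(s,u,z).round(4).tolist())
for s,u,v in((A,(229,135),(271,101)),(B,(177,237),(147,202))):
    H=hsv(s)
    for q,lo,hi in((u,120,160),(v,80,98)): print(rect(cast(s,blob((H[...,0]>lo)&(H[...,0]<hi)&(H[...,1]>80),q),.01)))
E
```

```text
turq corner [[0.3926, 0.3368]]
turq2 [[0.3718, 0.2967]]
bars low corner [[0.5563, 0.1789]]
bars right [[0.5745, 0.141]]
red near R corner felt [[0.4518, 0.2957]]
red far R felt [[0.5461, 0.2806]]
wall far [[0.5485, 0.3757]]
eleph plinth [[0.4668, 0.0344], [0.4752, 0.0027], [0.4059, 0.0142]]
[  0.317   0.158  65.11   54.371 -58.426]
[  0.358   0.322  60.865  53.781 -61.573]
[ 0.324  0.154 70.347 54.76  71.513]
[ 0.349  0.322 84.769 49.277 59.925]
```

```bash
python3 -m handwheel '[[1,0.5,-0.05,1,0,0,0],[1,0,0,1,0,0,0],[1,0,0,1,0,0,0],[1,0,0,1,0,0,0],[1,0,0,0.6,0,0,0]]'
python3 -m handwheel '[[1,0,0,0.4,0,0,0],[1,0,0,0.06,0,0,0],[-1,0,0,0,0,0,0],[-1,0,0,0,0,0,0],[-1,0,0,0,0,0,0]]'
python3 -m handwheel '[[-1,0,0,0,0,0,0],[-1,0,0,0,0,0,0],[-1,0,0,0,0,0,0]]'
```

```text
clock: 4.08
tool_pos: [0.4404, 0.1798, 0.1986]
orientation: [180.0, 0.0, 0.1]
force: [0.2, -0.2, 0.3]
opening: 0.0874
gripper_force: 0.0
clock: 4.7
tool_pos: [0.4409, 0.1794, 0.1886]
orientation: [-180.0, -0.0, 0.1]
force: [0.4, 0.4, -0.1]
opening: 0.0632
gripper_force: 0.8
clock: 5.08
tool_pos: [0.4408, 0.1793, 0.1885]
orientation: [-180.0, -0.0, 0.1]
force: [-1.4, -1.9, 6.4]
opening: 0.0572
gripper_force: 30.0
```

```bash
python3 -m handwheel '[[-1,0,0,-0.5,0,0,0],[-1,0,0,-1,0,0,0],[-1,0,0,-0.5,0,0,0]]'
python3 -m handwheel '[[-1,0.4,-1,0,0,0,0],[-1,0.4,-1,0,0,0,0],[-1,0.4,-1,0,0,0,0],[-1,0.4,-1,0,0,0,0],[-1,0.4,-1,0,0,0,0]]'
python3 -m handwheel '[[-1,0.4,-0.8,0,0,0,0],[-1,0.05,-0.3,0,0,0,0],[-1,0,0,0.7,0,0,0],[-1,0,0,0.7,0,0,0],[-1,0,0,0,0,0,0]]'
python3 w.py w2
```

```text
clock: 5.45
tool_pos: [0.441, 0.1796, 0.2397]
orientation: [-179.9, -0.1, 0.1]
force: [0.4, 0.0, -1.3]
opening: 0.0572
gripper_force: 30.0
clock: 6.08
tool_pos: [0.4908, 0.3052, 0.2382]
orientation: [-180.0, 0.0, 0.1]
force: [-0.3, -0.3, -0.4]
opening: 0.0567
gripper_force: 30.0
clock: 6.7
tool_pos: [0.501, 0.3305, 0.2008]
orientation: [179.8, 0.2, 0.0]
force: [0.5, 0.6, -1.1]
opening: 0.0572
gripper_force: 30.0
6.75 [0.5014 0.3311 0.2019] [1.7988e+02 1.0000e-01 5.0000e-02] [ 52.   25.2 -22.2  -0.  -42.8  38. ] 0.05696056557506249
```

View pics/w2.png

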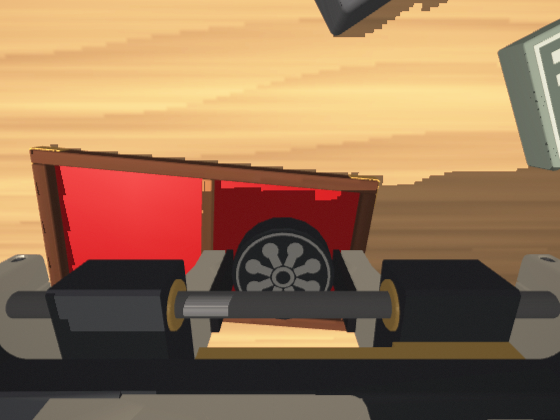

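The lotus medallion hangs level, centred between the cross wall (about column 208) and the right rim (about column 370). I'll lower it now.

```bash
python3 -m handwheel '[[-1,0,0,0.15,0,0,0],[-1,0,0,0.12,0,0,0],[-1,0,0,0.04,0,0,0],[-1,0,0,0,0,0,0]]'
```

```text
clock: 7.25
tool_pos: [0.5019, 0.3319, 0.1955]
orientation: [-180.0, -0.0, 0.1]
force: [-0.5, 0.1, -0.1]
opening: 0.0568
gripper_force: 30.0
```

```bash
python3 -m handwheel '[[-1,0,0,0.05,0,0,0],[-1,0,0,0.03,0,0,0],[-1,0,0,0,0,0,0]]'
```

```text
clock: 7.62
tool_pos: [0.5018, 0.3319, 0.1936]
orientation: [-180.0, -0.0, 0.1]
force: [-0.6, 0.1, 0.4]
opening: 0.0574
gripper_force: 30.0
```

```bash
python3 -m handwheel '[[0.4,0,0,0,0,0,0],[0.5,0,0,0,0,0,0],[0.5,0,0,-0.2,0,0,0],[0.5,0,0,-0.8,0,0,0],[1,0,0,-1,0,0,0]]'
python3 -m handwheel '[[1,0,0,-1,0,0,0],[1,0.5,1,-0.5,0,0,0],[1,0.5,1,-0.5,0,0,0],[1,0.5,1,-0.3,0,0,0],[1,0.5,1,0,0,0,0]]'
python3 -m handwheel '[[1,0.5,1,0,0,0,0],[1,0.5,1,0,0,0,0],[1,0,0.2,0,0,0,0],[1,0,0,0,0,0,0]]'
python3 w.py w3 .597 .177 .02 95
```

```text
clock: 8.25
tool_pos: [0.5018, 0.3318, 0.2438]
orientation: [180.0, 0.0, 0.1]
force: [-0.6, 0.5, 0.1]
opening: 0.0711
gripper_force: 0.0
clock: 8.88
tool_pos: [0.5525, 0.2313, 0.3022]
orientation: [-179.9, -0.1, 0.1]
force: [0.0, -0.4, -0.2]
opening: 0.0878
gripper_force: 0.0
clock: 9.38
tool_pos: [0.5769, 0.1768, 0.3011]
orientation: [-180.0, -0.0, 0.0]
force: [-0.4, 0.3, -0.3]
opening: 0.0879
gripper_force: 0.0
9.425 [0.5768 0.1773 0.3011] [-1.7999e+02 -1.0000e-02  6.0000e-02] [ 35.6  18.8 -16.5  -0.  -54.8  54.5] 0.08816513325294612
expected px [284. 191.]
[ 0.599  0.178 70.854 50.238 27.36 ] 231
```

View pics/w3.png

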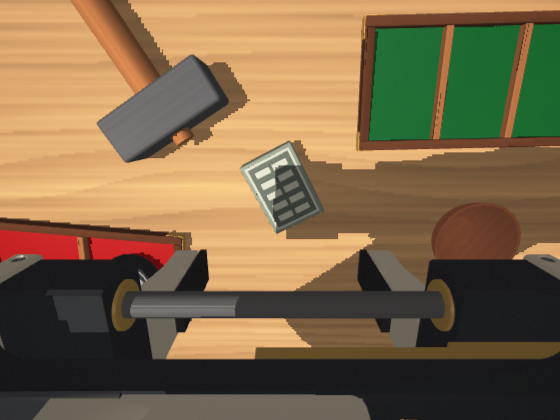

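The bars plaque is clear at (282,187), rotated about 27°. The hammer head is at (163,110) and the red tray corner at (185,240), both clear of the finger positions.

```bash
python3 -m handwheel '[[1,0,0,0,0,0,-0.91],[1,0,0,0,0,0,-0.91],[1,0,0,0,0,0,-0.91],[1,0,0,0,0,0,-0.91],[1,0,0,0,0,0,-0.92]]'
python3 -m handwheel '[[1,0.8,0.37,0.5,0,0,0],[1,0,0,1,0,0,0],[1,0,0,1,0,0,0],[1,0,0,1,0,0,0],[1,0,0,0.7,0,0,0]]'
python3 -m handwheel '[[1,0,0,0.3,0,0,0],[1,0,0,0,0,0,0],[-1,0,0,0,0,0,0],[-1,0,0,0,0,0,0],[-1,0,0,0,0,0,0]]'
python3 -m handwheel '[[-1,0,0,0,0,0,0],[-1,0,0,0,0,0,0],[-1,0,0,0,0,0,0],[-1,0,0,0,0,0,0]]'
```

```text
clock: 10.05
tool_pos: [0.5767, 0.178, 0.301]
orientation: [-180.0, -0.0, 27.7]
force: [0.2, 0.4, -0.2]
opening: 0.0877
gripper_force: 0.0
clock: 10.68
tool_pos: [0.5986, 0.1788, 0.1948]
orientation: [180.0, 0.0, 27.5]
force: [0.1, -0.5, 0.8]
opening: 0.0877
gripper_force: 0.0
clock: 11.3
tool_pos: [0.5992, 0.178, 0.189]
orientation: [-180.0, -0.1, 27.4]
force: [0.3, -0.1, 0.4]
opening: 0.0635
gripper_force: 0.0
clock: 11.8
tool_pos: [0.5991, 0.178, 0.1886]
orientation: [180.0, -0.0, 27.4]
force: [-1.4, 0.1, 3.9]
opening: 0.0495
gripper_force: 30.0
```

```bash
python3 -m handwheel '[[-1,0,0,-0.5,0,0,0],[-1,0,0,-1,0,0,0],[-1,0,0,-1,0,0,0],[-1,0,0,-1,0,0,0.86],[-1,0,0,-1,0,0,0.86]]'
python3 -m handwheel '[[-1,0,0,0,0,0,0.86],[-1,0,0,0,0,0,0.86],[-1,0,0,0,0,0,0.86],[-1,0,0,0,0,0,0]]'
python3 -m handwheel '[[-1,-0.15,1,0,0,0,0],[-1,-0.15,1,0,0,0,0],[-1,-0.15,1,0,0,0,0],[-1,-0.15,1,0,0,0,0],[-1,-0.15,1,0,0,0,0]]'
python3 -m handwheel '[[-1,-0.15,1,0,0,0,0],[-1,-0.15,1,0,0,0,0],[-1,-0.15,1,0,0,0,0],[-1,-0.15,1,0,0,0,0],[-1,-0.15,1,0,0,0,0]]'
python3 -m handwheel '[[-1,-0.15,1,0,0,0,0],[-1,-0.15,1,0,0,0,0],[-1,-0.15,1,0,0,0,0],[-1,-0.15,1,0,0,0,0],[-1,-0.15,1,0,0,0,0]]'
python3 -m handwheel '[[-1,-0.4,1,0,0,0,0],[-1,-0.4,1,0,0,0,0],[-1,-0.4,1,0,0,0,0],[-1,-0.4,1,0,0,0,0],[-1,-0.4,1,0,0,0,0]]'
python3 w.py w4
```

```text
clock: 12.42
tool_pos: [0.5988, 0.1779, 0.3022]
orientation: [-180.0, 0.0, 16.9]
force: [0.4, 0.1, -2.4]
opening: 0.0496
gripper_force: 30.0
clock: 12.92
tool_pos: [0.5989, 0.1779, 0.3013]
orientation: [-180.0, -0.0, 1.7]
force: [1.0, 0.3, -1.3]
opening: 0.0494
gripper_force: 30.0
clock: 13.55
tool_pos: [0.5835, 0.0505, 0.301]
orientation: [-180.0, -0.0, 1.6]
force: [0.1, 0.1, -1.9]
opening: 0.0496
gripper_force: 30.0
clock: 14.18
tool_pos: [0.5681, -0.075, 0.301]
orientation: [180.0, -0.0, 1.6]
force: [0.7, 1.2, -2.8]
opening: 0.0495
gripper_force: 30.0
clock: 14.8
tool_pos: [0.5526, -0.2003, 0.301]
orientation: [180.0, -0.0, 1.6]
force: [-0.3, -0.3, -1.9]
opening: 0.0494
gripper_force: 30.0
clock: 15.42
tool_pos: [0.5058, -0.3265, 0.301]
orientation: [180.0, -0.0, 1.6]
force: [0.2, 1.2, -1.5]
opening: 0.0497
gripper_force: 30.0
15.475 [ 0.5048 -0.3286  0.3009] [1.7997e+02 4.0000e-02 1.5500e+00] [-14.5  18.7 -16.6   0.  -54.7 106. ] 0.04937608669058528
```

View pics/w4.png

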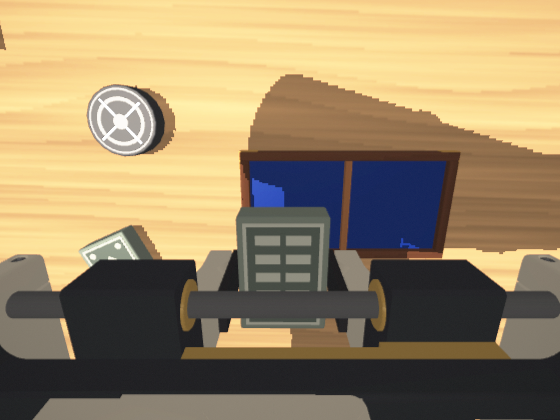

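The bars plaque is held straight. The blue tray's right bay spans about columns 350–447 and rows 161–251. The wheel medallion is at (122,120) and the diamond plaque at (120,245).

```bash
python3 - <<'E'
from h import *
s=cam("wrist")
print(cast(s,[(352,161),(447,163),(437,251),(346,249)],.005).round(4))
H=hsv(s)[...,1]
print(rect(cast(s,blob(H<95,(125,120)),.01)),cast(s,[(122,120)],.02))
E
```

```text
[[ 0.551  -0.3899]
 [ 0.5516 -0.4769]
 [ 0.4636 -0.4838]
 [ 0.4633 -0.3924]]
[ 0.581 -0.188 65.725 58.662 84.571] [[ 0.58170679 -0.19241878]]
```

```bash
python3 -m handwheel '[[-1,0,1,0,0,0,0],[-1,0,1,0,0,0,0],[-1,0,1,0,0,0,0],[-1,0,1,0,0,0,0],[-1,0,0.26,0.5,0,0,0]]'
python3 -m handwheel '[[-1,0,0,1,0,0,0],[-1,0,0,1,0,0,0],[-1,0,0,1,0,0,0],[-1,0,0,0.4,0,0,0],[-1,0,0,0,0,0,0]]'
python3 -m handwheel '[[-1,0,0,0.15,0,0,0],[-1,0,0,0.1,0,0,0],[-1,0,0,0,0,0,0]]'
```

```text
clock: 16.15
tool_pos: [0.5098, -0.4329, 0.2888]
orientation: [179.9, -0.1, 1.6]
force: [0.3, 0.0, -2.0]
opening: 0.0496
gripper_force: 30.0
clock: 16.77
tool_pos: [0.5098, -0.431, 0.2027]
orientation: [-180.0, 0.1, 1.6]
force: [-0.3, 0.6, -2.1]
opening: 0.0496
gripper_force: 30.0
clock: 17.15
tool_pos: [0.5101, -0.4313, 0.1974]
orientation: [180.0, -0.0, 1.6]
force: [-1.1, 0.2, -1.3]
opening: 0.0499
gripper_force: 30.0
```

```bash
python3 -m handwheel '[[-1,0,0.1,0.08,0,0,0],[-1,0,0,0.04,0,0,0],[-1,0,0,0.02,0,0,0],[-1,0,0,0,0,0,0]]'
```

```text
clock: 17.65
tool_pos: [0.5101, -0.4338, 0.1937]
orientation: [-180.0, 0.0, 1.6]
force: [-0.1, 1.0, -0.9]
opening: 0.0495
gripper_force: 30.0
```

```bash
python3 -m handwheel '[[-1,0,0,0.01,0,0,0],[0.2,0,0,0,0,0,0],[0.3,0,0,0,0,0,0],[0.3,0,0,-0.2,0,0,0],[0.3,0,0,-0.8,0,0,0]]'
python3 -m handwheel '[[0.5,0,0,-1,0,0,0],[1,0,0,-1,0,0,0],[1,0,-0.65,-1,0,0,0],[1,-0.33,-1,-0.3,0,0,0],[1,-0.33,-1,0,0,0,0]]'
python3 -m handwheel '[[1,-0.33,-1,0,0,0,0],[1,-0.33,-1,0,0,0,0],[1,-0.33,-1,0,0,0,0],[1,-0.33,-1,0,0,0,0],[1,-0.33,-1,0,0,0,0]]'
python3 -m handwheel '[[1,-0.33,-1,0,0,0,0],[1,-0.33,-1,0,0,0,0],[1,-0.33,-1,0,0,0,0],[1,0,0,0,0,0,0]]'
python3 w.py w5 .440 -.170 .02 95
```

```text
clock: 18.27
tool_pos: [0.5098, -0.4336, 0.2178]
orientation: [-179.9, 0.1, 1.6]
force: [0.3, -0.6, -0.2]
opening: 0.0572
gripper_force: 0.0
clock: 18.9
tool_pos: [0.4917, -0.3675, 0.3023]
orientation: [179.9, -0.1, 1.6]
force: [-0.2, -0.4, -0.1]
opening: 0.0872
gripper_force: 0.0
clock: 19.52
tool_pos: [0.4467, -0.2435, 0.3015]
orientation: [180.0, -0.1, 1.6]
force: [0.4, 0.1, -0.0]
opening: 0.0878
gripper_force: 0.0
clock: 20.02
tool_pos: [0.4196, -0.1689, 0.3016]
orientation: [-180.0, -0.1, 1.7]
force: [-0.5, -0.9, 0.7]
opening: 0.0878
gripper_force: 0.0
20.075 [ 0.4201 -0.1695  0.3016] [ 1.7999e+02 -9.0000e-02  1.7200e+00] [  3.1   5.1 -34.6   0.  -50.2  88.6] 0.08787784589632615
expected px [286. 191.]
[ 0.442 -0.168 70.602 50.084 25.42 ] 237
```

View pics/w5.png

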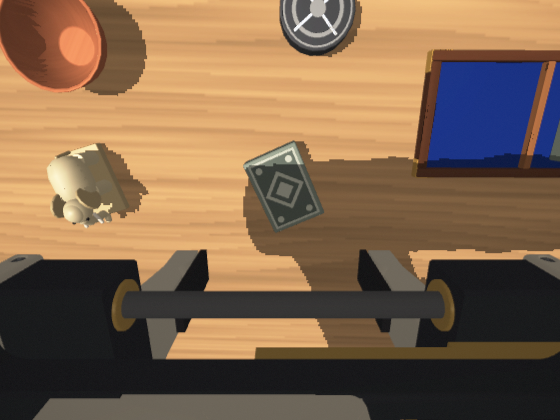

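The diamond plaque is clear at (285,187), measuring 70.6 × 50.1 mm at 25.4°, with nothing else near it.

```bash
python3 -m handwheel '[[1,0,0,0,0,0,-0.99],[1,0,0,0,0,0,-0.99],[1,0,0,0,0,0,-0.99],[1,0,0,0,0,0,-0.99],[1,0,0,0,0,0,0]]'
python3 -m handwheel '[[1,0.8,0.34,0.5,0,0,0],[1,0,0,1,0,0,0],[1,0,0,1,0,0,0],[1,0,0,1,0,0,0],[1,0,0,0.7,0,0,0]]'
python3 -m handwheel '[[1,0,0,0.3,0,0,0],[1,0,0,0.02,0,0,0],[-1,0,0,0,0,0,0],[-1,0,0,0,0,0,0],[-1,0,0,0,0,0,0]]'
python3 -m handwheel '[[-1,0,0,0,0,0,0],[-1,0,0,0,0,0,0],[-1,0,0,0,0,0,0],[-1,0,0,0,0,0,0]]'
```

```text
clock: 20.7
tool_pos: [0.4204, -0.1705, 0.3011]
orientation: [180.0, -0.0, 25.3]
force: [-0.7, 0.7, -1.2]
opening: 0.0876
gripper_force: 0.0
clock: 21.32
tool_pos: [0.4419, -0.1694, 0.1949]
orientation: [-180.0, 0.0, 25.2]
force: [0.1, -0.6, -0.4]
opening: 0.0878
gripper_force: 0.0
clock: 21.95
tool_pos: [0.442, -0.169, 0.1884]
orientation: [180.0, -0.1, 25.4]
force: [0.9, -0.1, -0.0]
opening: 0.0633
gripper_force: 0.0
clock: 22.45
tool_pos: [0.4419, -0.1691, 0.1881]
orientation: [180.0, -0.0, 25.4]
force: [-1.3, 1.2, 5.6]
opening: 0.0494
gripper_force: 30.0
```

```bash
python3 -m handwheel '[[-1,0,0,-0.5,0,0,0],[-1,0,0,-1,0,0,0.99],[-1,0,0,-1,0,0,0.99],[-1,0,0,0,0,0,0.99],[-1,0,0,0,0,0,0.99]]'
python3 -m handwheel '[[-1,0.34,1,0,0,0,0],[-1,0.34,1,0,0,0,0],[-1,0.34,1,0,0,0,0],[-1,0.34,1,0,0,0,0],[-1,0.34,1,0,0,0,0]]'
python3 -m handwheel '[[-1,0.34,1,0,0,0,0],[-1,0.34,1,0,0,0,0],[-1,0,0,1,0,0,0],[-1,0,0,0.8,0,0,0],[-1,0,0,0,0,0,0]]'
python3 w.py w6
```

```text
clock: 23.08
tool_pos: [0.4417, -0.1691, 0.2513]
orientation: [-180.0, -0.1, 1.4]
force: [-0.3, 0.1, -1.1]
opening: 0.0498
gripper_force: 30.0
clock: 23.7
tool_pos: [0.4879, -0.2936, 0.2508]
orientation: [-180.0, 0.0, 1.6]
force: [0.4, -0.2, -1.3]
opening: 0.0498
gripper_force: 30.0
clock: 24.32
tool_pos: [0.5054, -0.3421, 0.2042]
orientation: [-179.9, 0.2, 1.6]
force: [0.7, 0.5, -1.7]
opening: 0.0495
gripper_force: 30.0
24.375 [ 0.506  -0.3423  0.2053] [-1.7997e+02  9.0000e-02  1.6300e+00] [-15.8  25.7 -20.7   0.  -43.7 107.4] 0.049582582337173574
```

View pics/w6.png

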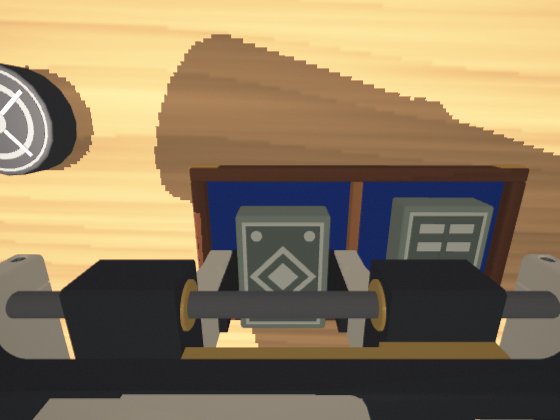

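The bars plaque rests squarely in the right bay at about (440,240), and the diamond plaque hangs centred over the left bay.

```bash
python3 -m handwheel '[[-1,0,0,0.2,0,0,0],[-1,0,0,0.15,0,0,0],[-1,0,0,0.08,0,0,0],[-1,0,0,0,0,0,0],[-1,0,0,0,0,0,0]]'
```

```text
clock: 25.0
tool_pos: [0.5063, -0.3423, 0.1948]
orientation: [180.0, -0.0, 1.6]
force: [-0.0, -0.2, -1.4]
opening: 0.0497
gripper_force: 30.0
```

```bash
python3 -m handwheel '[[-1,0,0,0.05,0,0,0],[-1,0,0,0.02,0,0,0],[0.2,0,0,0,0,0,0],[0.3,0,0,0,0,0,0],[0.3,0,0,-0.2,0,0,0]]'
python3 -m handwheel '[[0.3,0,0,-0.8,0,0,0],[0.5,0,0,-1,0,0,0],[1,0,0,-1,0,0,0],[1,0.39,-1,-0.8,0,0,0],[1,0.39,-1,-0.3,0,0,0]]'
python3 -m handwheel '[[1,0.39,-1,0,0,0,0],[1,0.39,-1,0,0,0,0],[1,0.39,-1,0,0,0,0],[1,0.39,-1,0,0,0,0],[1,0,0,0,0,0,0]]'
python3 w.py w7 .581 -.190 .02 95
```

```text
clock: 25.62
tool_pos: [0.5062, -0.3423, 0.1978]
orientation: [-180.0, 0.0, 1.6]
force: [-0.5, -0.5, -0.9]
opening: 0.0566
gripper_force: 0.0
clock: 26.25
tool_pos: [0.5247, -0.2916, 0.2974]
orientation: [180.0, -0.1, 1.6]
force: [-0.3, 0.0, 0.2]
opening: 0.0863
gripper_force: 0.0
clock: 26.88
tool_pos: [0.5611, -0.1894, 0.2959]
orientation: [180.0, -0.0, 1.8]
force: [-0.0, -0.1, -0.3]
opening: 0.0875
gripper_force: 0.0
26.925 [ 0.5607 -0.1901  0.2958] [ 1.80e+02 -2.00e-02  1.72e+00] [  0.2  18.1 -18.3   0.  -53.6  91.5] 0.08784060251236908
expected px [285. 193.]
[ 0.583 -0.189 58.127 56.163  1.765] 185
```

```bash
python3 -m handwheel '[[1,0.9,0,0.5,0,0,0],[1,0,0,1,0,0,0],[1,0,0,1,0,0,0],[1,0,0,1,0,0,0],[1,0,0,0.5,0,0,0]]'
python3 -m handwheel '[[1,0,0,0.26,0,0,0],[1,0,0,0,0,0,0],[-1,0,0,0,0,0,0],[-1,0,0,0,0,0,0],[-1,0,0,0,0,0,0]]'
python3 -m handwheel '[[-1,0,0,0,0,0,0],[-1,0,0,0,0,0,0],[-1,0,0,0,0,0,0]]'
```

```text
clock: 27.55
tool_pos: [0.5823, -0.1908, 0.1942]
orientation: [-180.0, 0.1, 1.6]
force: [-0.2, 0.6, -0.0]
opening: 0.0871
gripper_force: 0.0
clock: 28.18
tool_pos: [0.5831, -0.19, 0.1894]
orientation: [180.0, -0.0, 1.6]
force: [-0.7, 0.3, 0.1]
opening: 0.0632
gripper_force: 0.0
clock: 28.55
tool_pos: [0.5831, -0.19, 0.1892]
orientation: [180.0, -0.0, 1.6]
force: [-1.4, 0.4, 4.5]
opening: 0.0572
gripper_force: 30.0
```

```bash
python3 -m handwheel '[[-1,0,0,-0.5,0,0,0],[-1,0,0,-1,0,0,0],[-1,0,0,-1,0,0,0],[-1,0,0,-1,0,0,0],[-1,0,0,-0.5,0,0,0]]'
python3 -m handwheel '[[-1,-0.1,-1,0,0,0,0],[-1,-0.1,-1,0,0,0,0],[-1,-0.1,-1,0,0,0,0],[-1,-0.1,-1,0,0,0,0],[-1,-0.1,-1,0,0,0,0]]'
python3 -m handwheel '[[-1,-0.1,-1,0,0,0,0],[-1,-0.1,-1,0,0,0,0],[-1,-0.1,-1,0,0,0,0],[-1,-0.1,-1,0,0,0,0],[-1,-0.1,-1,0,0,0,0]]'
python3 -m handwheel '[[-1,-0.1,-1,0,0,0,0],[-1,-0.1,-1,0,0,0,0],[-1,-0.1,-1,0,0,0,0],[-1,-0.1,-1,0,0,0,0],[-1,-0.1,-1,0,0,0,0]]'
python3 -m handwheel '[[-1,-0.1,-1,0,0,0,0],[-1,-0.1,-1,0,0,0,0],[-1,-0.1,-1,0,0,0,0],[-1,-0.1,-1,0,0,0,0],[-1,-0.1,-1,0,0,0,0]]'
python3 -m handwheel '[[-1,-0.05,-1,0,0,0,0],[-1,-0.05,-1,0,0,0,0],[-1,-0.05,-1,0,0,0,0],[-1,-0.05,-1,0,0,0,0],[-1,-0.04,-0.6,0,0,0,0]]'
python3 -m handwheel '[[-1,0,0,1,0,0,0],[-1,0,0,1,0,0,0],[-1,0,0,1,0,0,0],[-1,0,0,0.3,0,0,0],[-1,0,0,0,0,0,0]]'
python3 w.py w8
```

```text
clock: 29.18
tool_pos: [0.5832, -0.1901, 0.2907]
orientation: [180.0, -0.1, 1.6]
force: [0.1, -0.8, -1.7]
opening: 0.0572
gripper_force: 30.0
clock: 29.8
tool_pos: [0.5665, -0.0647, 0.2886]
orientation: [-180.0, 0.0, 1.6]
force: [-0.5, -0.3, -0.7]
opening: 0.057
gripper_force: 30.0
clock: 30.42
tool_pos: [0.5505, 0.0599, 0.2886]
orientation: [180.0, 0.0, 1.6]
force: [0.1, -0.4, -1.4]
opening: 0.057
gripper_force: 30.0
clock: 31.05
tool_pos: [0.5344, 0.1844, 0.2886]
orientation: [180.0, 0.0, 1.6]
force: [0.9, 0.4, -0.6]
opening: 0.057
gripper_force: 30.0
clock: 31.68
tool_pos: [0.5186, 0.3098, 0.2888]
orientation: [180.0, 0.0, 1.6]
force: [-0.4, 0.6, -0.7]
opening: 0.0567
gripper_force: 30.0
clock: 32.3
tool_pos: [0.5093, 0.4249, 0.2887]
orientation: [180.0, 0.0, 1.7]
force: [-0.1, 0.3, -1.0]
opening: 0.0574
gripper_force: 30.0
clock: 32.92
tool_pos: [0.5096, 0.4232, 0.2063]
orientation: [180.0, 0.0, 1.6]
force: [0.2, -0.6, -0.8]
opening: 0.0569
gripper_force: 30.0
32.975 [0.5098 0.4234 0.2071] [-1.7998e+02 -3.0000e-02  1.6400e+00] [ 56.5  29.4 -13.6   0.  -47.   35.1] 0.057130504999241785
```

View pics/w8.png

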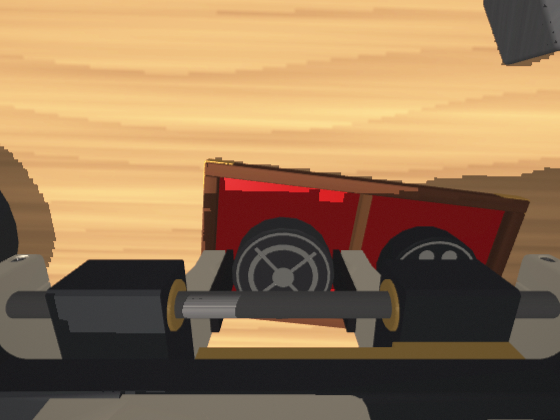

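The wheel medallion is centred over the left red bay at about (283,265), and the lotus lies flat in the right bay at (425,260).

```bash
python3 -m handwheel '[[-1,0,0,0.2,0,0,0],[-1,0,0,0.15,0,0,0],[-1,0,0,0.1,0,0,0],[-1,0,0,0.03,0,0,0],[-1,0,0,0,0,0,0]]'
```

```text
clock: 33.6
tool_pos: [0.5095, 0.4231, 0.1944]
orientation: [180.0, 0.0, 1.6]
force: [-0.4, -0.8, -1.7]
opening: 0.0569
gripper_force: 30.0
```

```bash
python3 -m handwheel '[[-1,0,0,0.01,0,0,0],[0.4,0,0,0,0,0,0],[0.5,0,0,0,0,0,0],[0.5,0,0,-0.2,0,0,0],[0.5,0,0,-0.8,0,0,0]]'
python3 -m handwheel '[[0.5,0,0,-1,0,0,0],[1,0,0,-1,0,0,0],[1,0,0.5,-1,0,0,0],[1,-0.24,1,-0.3,0,0,0],[1,-0.24,1,0,0,0,0]]'
python3 -m handwheel '[[1,-0.24,1,0,0,0,0],[1,-0.24,1,0,0,0,0],[1,-0.24,1,0,0,0,0],[1,-0.24,1,0,0,0,0],[1,-0.24,1,0,0,0,0]]'
python3 -m handwheel '[[1,-0.24,1,0,0,0,0],[1,-0.24,1,0,0,0,0],[1,-0.24,1,0,0,0,0],[1,-0.24,1,0,0,0,0],[1,-0.24,1,0,0,0,0]]'
python3 -m handwheel '[[1,-0.24,1,0,0,0,0],[1,-0.24,1,0,0,0,0],[1,-0.24,1,0,0,0,0],[1,-0.24,1,0,0,0,0],[1,0,0,0,0,0,0]]'
python3 w.py w9 .440 .0085 .02 95
```

```text
clock: 34.22
tool_pos: [0.5092, 0.4227, 0.2186]
orientation: [179.9, 0.1, 1.6]
force: [0.5, -0.1, 0.3]
opening: 0.0655
gripper_force: 0.0
clock: 34.85
tool_pos: [0.4993, 0.3598, 0.3031]
orientation: [-179.9, -0.1, 1.6]
force: [0.7, -0.2, -0.3]
opening: 0.0871
gripper_force: 0.0
clock: 35.48
tool_pos: [0.4726, 0.2332, 0.3019]
orientation: [-180.0, -0.0, 1.6]
force: [1.1, -0.5, 0.2]
opening: 0.0876
gripper_force: 0.0
clock: 36.1
tool_pos: [0.446, 0.107, 0.3017]
orientation: [180.0, -0.0, 1.6]
force: [0.3, -0.5, 0.1]
opening: 0.0878
gripper_force: 0.0
clock: 36.72
tool_pos: [0.4244, 0.0061, 0.3016]
orientation: [-180.0, 0.0, 1.5]
force: [-0.2, 0.6, -0.5]
opening: 0.0877
gripper_force: 0.0
36.775 [0.4249 0.0069 0.3018] [-1.7999e+02 -2.0000e-02  1.5300e+00] [ 27.8   2.3 -37.7   0.  -49.9  63.8] 0.08773743326411795
expected px [281. 196.]
[4.3700e-01 6.0000e-03 7.2761e+01 3.1725e+01 1.8455e+01] 253
```

View pics/w9.png

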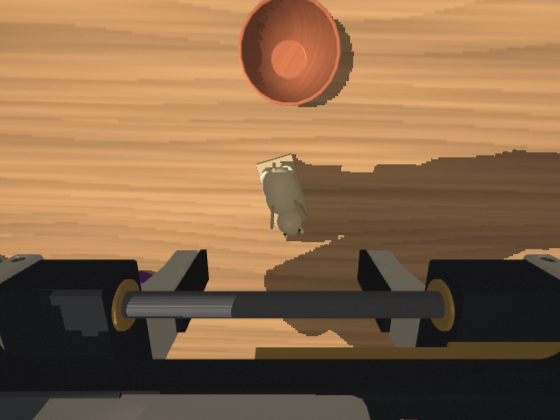

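The elephant stands at (284,195). Its plinth's far edge runs from (257,164) to (296,154) and its head points toward the robot. The bowl, at (290,50), is well ahead of it.

```bash
python3 - <<'E'
from h import *
s=cam("wrist")
P=cast(s,[(257,164),(296,154)],.008);print(P)
v=P[0]-P[1];L=np.hypot(*v);v/=L;x=np.array([v[1],-v[0]]);print("len",L,"yaw",np.degrees(np.arctan2(x[1],x[0])),"centre",P.mean(0)-.032*x,"grip",P.mean(0)-.025*x)
print(cast(s,[(284,188)],.05))
H=hsv(s);c=cv2.findContours(((H[...,0]<14)&(H[...,1]>150)).astype(np.uint8),0,1)[0]
print(rect(cast(s,max(c,key=cv2.contourArea)[:,0],.036)))
E
```

```text
[[ 0.46663744  0.03226547]
 [ 0.47656834 -0.00280634]]
len 0.03645072076041779 yaw 15.80994450280188 centre [0.44081343 0.00601125] grip [0.44754862 0.00791838]
[[0.4546994  0.00751702]]
[ 5.5100e-01  5.0000e-03  7.4397e+01  7.0122e+01 -8.8489e+01]
```

```bash
python3 -m handwheel '[[1,0,0,0,0,0,-0.83],[1,0,0,0,0,0,-0.83],[1,0,0,0,0,0,-0.84],[1,0.88,0.21,0,0,0,0],[1,0,0,1,0,0,0]]'
python3 -m handwheel '[[1,0,0,1,0,0,0],[1,0,0,1,0,0,0],[1,0,0,0.8,0,0,0],[1,0,0,0.4,0,0,0],[1,0,0,0.1,0,0,0]]'
python3 -m handwheel '[[0.3,0,0,0,0,0,0],[-1,0,0,0,0,0,0],[-1,0,0,0,0,0,0],[-1,0,0,0,0,0,0],[-1,0,0,0,0,0,0]]'
python3 -m handwheel '[[-1,0,0,0,0,0,0],[-1,0,0,0,0,0,0],[-1,0,0,0,0,0,0],[-1,0,0,0,0,0,0],[-1,0,0,0,0,0,0]]'
```

```text
clock: 37.45
tool_pos: [0.4501, 0.0104, 0.2778]
orientation: [-180.0, -0.3, 16.7]
force: [-0.1, 0.4, -0.1]
opening: 0.0875
gripper_force: 0.0
clock: 38.08
tool_pos: [0.448, 0.0095, 0.1938]
orientation: [180.0, 0.0, 16.7]
force: [-0.3, 0.8, -0.3]
opening: 0.0875
gripper_force: 0.0
clock: 38.7
tool_pos: [0.4479, 0.0093, 0.1943]
orientation: [-180.0, -0.0, 16.6]
force: [0.9, 0.5, -0.8]
opening: 0.0432
gripper_force: 0.0
clock: 39.33
tool_pos: [0.4479, 0.0093, 0.1942]
orientation: [180.0, 0.0, 16.6]
force: [-0.4, -0.7, 1.0]
opening: 0.0303
gripper_force: 29.8
```

```bash
python3 -m handwheel '[[-1,0,0,-0.5,0,0,0],[-1,0,0,-1,0,0,0],[-1,0,0,-1,0,0,0.83],[-1,0,0,-1,0,0,0.83],[-1,0,0,-0.5,0,0,0.83]]'
python3 -m handwheel '[[-1,0.5,0,0,0,0,0],[-1,1,0,0,0,0,0],[-1,1,0,0,0,0,0],[-1,1,0,0,0,0,0],[-1,1,0,0,0,0,0]]'
python3 -m handwheel '[[-1,1,0,0,0,0,0],[-1,1,0,0,0,0,0],[-1,1,0,0,0,0,0],[-1,0.5,0,0,0,0,0],[-1,0,0,0,0,0,0]]'
python3 w.py w10
```

```text
clock: 39.95
tool_pos: [0.448, 0.0093, 0.2963]
orientation: [-179.9, -0.1, 1.5]
force: [-0.2, 1.2, -1.4]
opening: 0.0296
gripper_force: 29.8
clock: 40.58
tool_pos: [0.5617, 0.0125, 0.2932]
orientation: [180.0, 0.1, 1.8]
force: [0.8, -0.8, -0.7]
opening: 0.03
gripper_force: 29.8
clock: 41.2
tool_pos: [0.6482, 0.015, 0.293]
orientation: [180.0, 0.1, 1.7]
force: [-1.1, 0.6, -1.4]
opening: 0.0299
gripper_force: 29.8
41.25 [0.6475 0.015  0.2933] [1.7999e+02 9.0000e-02 1.7000e+00] [ 18.5  23.  -11.1  -0.  -56.1  73.2] 0.029720504082466258
```

View pics/w10.png

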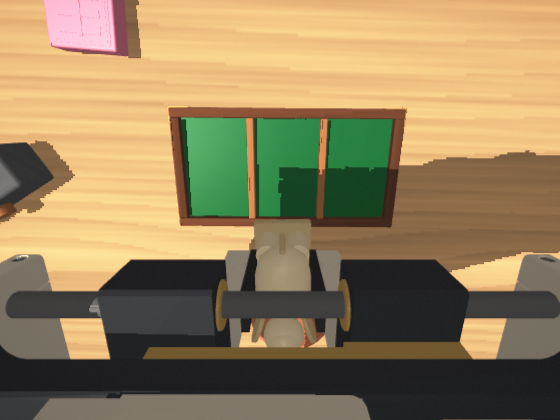

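The elephant is held upright and straight. The middle green bay spans about columns 256–320 and rows 119–218, slightly right of the tool axis.

```bash
python3 - <<'E'
from h import *
s=cam("wrist")
P=cast(s,[(257,119),(320,120),(316,218),(256,218)],.005);print(P.round(4),P.mean(0))
print(cast(s,[(187,119),(391,120),(387,218),(190,218)],.005).round(4))
E
```

```text
[[ 0.7278  0.0401]
 [ 0.7285 -0.0136]
 [ 0.6403 -0.0157]
 [ 0.6386  0.0407]] [0.6838067  0.01287605]
[[ 0.726   0.0997]
 [ 0.7303 -0.0741]
 [ 0.6423 -0.0825]
 [ 0.6368  0.1028]]
```

```bash
python3 -m handwheel '[[-1,0.9,0.12,0,0,0,0],[-1,0.84,0,0,0,0,0],[-1,0,0,1,0,0,0],[-1,0,0,1,0,0,0],[-1,0,0,0.8,0,0,0]]'
python3 -m handwheel '[[-1,0,0,0.5,0,0,0],[-1,0,0,0.2,0,0,0],[-1,0,0,0.1,0,0,0],[-1,0,0,0,0,0,0],[-1,0,0,0,0,0,0]]'
```

```text
clock: 41.92
tool_pos: [0.6903, 0.0135, 0.2235]
orientation: [-180.0, 0.0, 1.7]
force: [-0.2, -0.4, -0.4]
opening: 0.03
gripper_force: 29.8
clock: 42.55
tool_pos: [0.6915, 0.0135, 0.2048]
orientation: [-180.0, -0.1, 1.7]
force: [-0.0, 1.1, -1.1]
opening: 0.0302
gripper_force: 29.8
```

```bash
python3 -m handwheel '[[-1,0,0,0.1,0,0,0],[-1,0,0,0.07,0,0,0],[-1,0,0,0.03,0,0,0],[-1,0,0,0,0,0,0]]'
```

```text
clock: 43.05
tool_pos: [0.6913, 0.0135, 0.1993]
orientation: [180.0, 0.0, 1.7]
force: [-1.6, 0.2, 0.8]
opening: 0.0299
gripper_force: 29.8
```

```bash
python3 -m handwheel '[[-1,0,0,0.02,0,0,0],[-1,0,0,0.01,0,0,0],[-1,0,0,0,0,0,0]]'
```

```text
clock: 43.42
tool_pos: [0.6912, 0.0135, 0.1992]
orientation: [180.0, -0.0, 1.7]
force: [-3.4, 0.5, 6.0]
opening: 0.03
gripper_force: 29.8
```

```bash
python3 -m handwheel '[[-0.1,0,0,0,0,0,0],[0.1,0,0,0,0,0,0],[0.3,0,0,0,0,0,0],[0.3,0,0,0,0,0,0],[0.3,0,0,-0.3,0,0,0]]'
python3 -m handwheel '[[0.3,0,0,-0.8,0,0,0],[0.3,0,0,-1,0,0,0],[0.3,0,0,-1,0,0,0],[0.3,0,0,-1,0,0,0],[0.3,0,0,-1,0,0,0]]'
python3 -m handwheel '[[0.3,-1,0,-0.5,0,0,0],[0.3,-1,0,-0.5,0,0,0],[0.3,-1,0,0,0,0,0],[0.3,-1,0,0,0,0,0],[0.3,0,0,0,0,0,0]]'
python3 - <<'E'
from h import *
for n in("scene","side"):
    s=cam(n);c=s["color"][...,::-1];cv2.imwrite(f"pics/{n}1.png",c)
    if n=="scene": A=c[60:400,60:460]
    else: B=c[100:380,120:480]
cv2.imwrite("pics/f.png",cv2.resize(A,(800,600*680//600-80)))
cv2.imwrite("pics/g.png",cv2.resize(B,(771,600)))
s=cam("wrist");cv2.imwrite("pics/wf.png",s["color"][...,::-1])
E
```

```text
clock: 44.05
tool_pos: [0.6911, 0.0134, 0.2054]
orientation: [180.0, 0.1, 1.7]
force: [-0.6, 0.1, 0.9]
opening: 0.0569
gripper_force: 0.0
clock: 44.68
tool_pos: [0.6913, 0.0134, 0.3288]
orientation: [-180.0, -0.1, 1.7]
force: [-0.3, -0.8, -0.6]
opening: 0.0568
gripper_force: 0.0
clock: 45.3
tool_pos: [0.5901, 0.0104, 0.3532]
orientation: [-180.0, -0.1, 1.7]
force: [0.6, 0.5, -0.6]
opening: 0.057
gripper_force: 0.0
```

View pics/f.png

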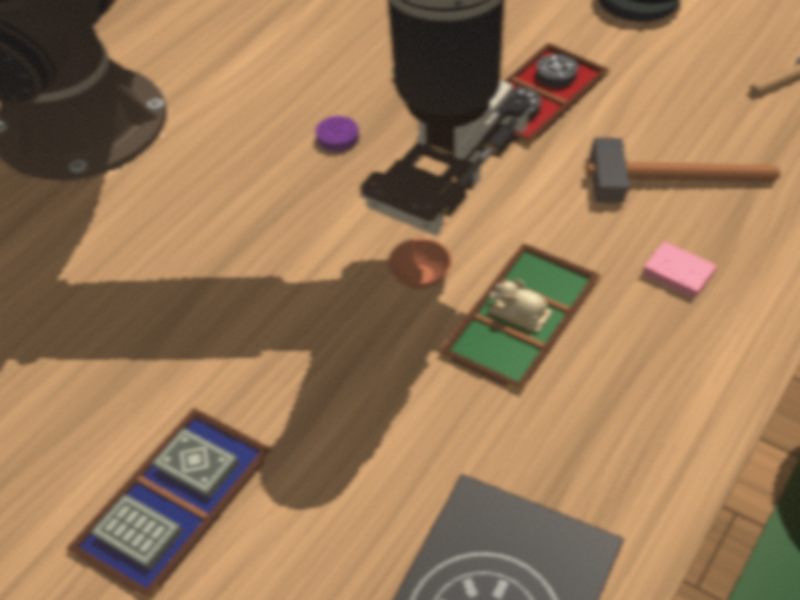

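View pics/wf.png

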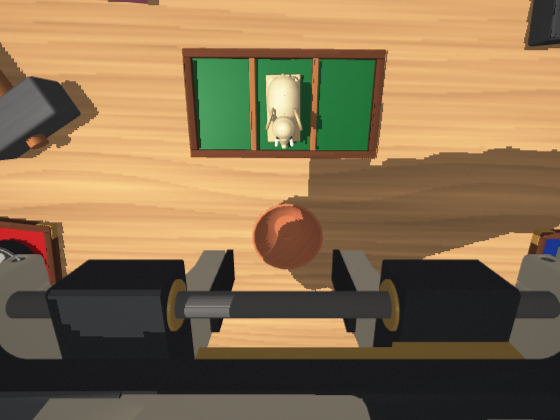

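All five pieces sit flat in their own bays. In the enlarged scene view the wheel is at (557,68), the lotus partly behind the gripper at (522,100), the diamond plaque at (195,460) and the bars plaque at (135,528). The wrist view shows the elephant centred at (284,110), and the bowl and hammer have not moved. The robot is clear of everything, so I'm handing in.

```bash
python3 -c "
from plant import *
print(close_job())"
```

```text
the job is handed in; nothing more can be done
None
```

The job is handed in: both medallions lie in the red tray, both plaques in the blue tray and the elephant stands in the green tray, each in its own bay, with the bowl and hammer left where they were; it took about 45 s, and no verdict was returned.

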